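Slide the e-reader out over the shelf edge

TASK

Slide the thin rectangular e-reader that lies on the low desk shelf towards the shelf's long front edge, the one nearest the robot, until about 3 cm of it sticks out past that edge, so that a person can then pick it up from below and above. Leave it lying flat on the shelf with its long side parallel to the edge. Only push or drag it with the fingertips, never pick it up, and leave everything else where it stands.

Things in the scene. Friction and masses are not known exactly. Their poses are not given: they have to be found in the camera images.
- shelf: low oak desk shelf, fixed: a board 240 (its x) x 640 (its y) x 18 mm thick on two end panels; origin under its centre at desk level. Its upper face is 90 mm above the desk, z up. Its x axis points from its front edge (nearest the robot, 120 mm from the origin along its -x) to its rear edge. It stands up to about 9 degrees askew on the desk. The space under the front edge is empty
- reader: thin black e-reader with a grey screen face up, a rigid slab 110 (its x) x 150 (its y, the long side) x 8 mm thick, about 0.2 kg, lying loose on the shelf well inside the front edge, up to about 17 degrees askew to the shelf and in its left or its right half; origin at the centre of its underside, z up. It slides with friction and stops when no longer pushed
- coaster: round cork coaster, 90 mm across, 6 mm thick, loose on the shelf in the half where the e-reader is not; origin at the centre of its underside
- jar: small lidded glass jar, 36 mm across, 50 mm tall, loose on the shelf midway along it, near the rear edge; origin at the centre of its underside
- succulent: succulent in a white pot, 52 mm across, about 62 mm tall, loose near the left (its +y) end of the shelf; origin at the centre of its underside
- stapler: black and grey stapler, 120 (its x) x 32 x 44 mm, loose near the right (its -y) end of the shelf; origin at the centre of its underside
- mug: white mug, 80 mm across, 90 mm tall, on the desk to the right; origin at the centre of its underside
- mouse: black computer mouse, 105 (its x) x 58 x 32 mm, on the desk in front of the shelf's right end; origin at the centre of its underside
- flask: green glass drinking bottle, 66 mm across, 200 mm tall, on the desk to the right of the shelf; origin at the centre of its underside
Things that resemble listed ones, but are neither listed nor needed, are in the scene too. Several things have the shape of the reader; the one meant has the colours described above.

How it is judged:
At the end, for the whole second after the job is handed in: The e-reader lies at rest, flat on the shelf, the middle of its long side 22 to 38 mm out past the shelf's front edge (30 mm, give or take 8) and within 8 degrees of parallel to it, its ends on the board's length; each other thing is within 15 mm of where it stood (x of reader in the frame of shelf between -0.103 and -0.087 m and y of reader in the frame of shelf between -0.235 and 0.235 m and angle between the y axis of reader and the y axis of shelf, either way round below 0.14 rad and angle between reader's own z axis and vertical below 0.04 rad and z of reader in the frame of shelf between 0.086 and 0.094 m and linear speed of reader below 0.01 m/s and angular speed of reader below 0.05 rad/s and distance of each of coaster, jar, succulent, stapler, mug, mouse, flask from where it was at the start of the episode below 0.015 m); the robot touches nothing.
It fails at once if the e-reader is lifted more than 8 mm off the shelf, or tipped by more than 9 degrees (height (world z) of reader above 0.098 m or angle between reader's own z axis and vertical above 0.16 rad).
It fails at once if the e-reader falls off the shelf (height (world z) of reader below 0.07 m).
It fails at once if another thing is moved by more than 15 mm (distance of any of coaster, jar, succulent, stapler, mug, mouse, flask from where it was at the start of the episode above 0.015 m).
It also fails if it takes over 38 s, if anything falls off the work surface, if the arm or the gripper's body presses on something with over 40 N, if the wrist force passes 120 N, or if a joint passes its speed limit or range.

ROBOT

A 6-joint arm with a two-finger parallel gripper is mounted at the origin on the work surface. World frame = base frame: x ahead of the robot, y to its left, z up, the work surface at z = 0. Lengths are in m, angles in rad, forces in N, time in s.
With the tool pointing down it reaches from about 0.35 to 0.775 m from the base axis. Payload 7.3 kg.
Tool frame: the origin (TCP) lies midway between the tips of the shut fingers; the grasp point (between the pads) lies 19 mm behind it; z points along the fingers, y is the direction in which the jaws open and shut (so a half turn about z gives the same grasp; the last joint's range is limited). The gripper opens to 92 mm and grips with 3 to 60 N. Pads are 19 mm wide; open, the fingers measure 130 mm over their backs; the gripper's body (75 mm by 190 mm) begins 47 mm behind the grasp point.
Start: joints at [-1.315, 0.342, 1.524, -0, 1.275, -0.146], TCP at [0.205, -0.483, 0.227] pointing down, gripper open.
Joint ranges: [-2.53, 2.53], [-0.77, 2.02], [0.04, 2.7], [-1, 4.14], [0.28, 2.66], [-3.11, 3.11]. Speed limits (rad/s): [2.57, 2.57, 3.14, 3.14, 3.14, 3.14].

INTERFACE

Orientations are given as a unit quaternion [w, x, y, z].
In Python, from bench import ctrl gives the robot as it stands.
- The arm moves only by the shell command python3 -m inch 'ROWS' [FORCE]. ROWS is JSON, a list of rows, each an object with "offset": the shift along the tool's x, y, z in cm, a list of three; "twist": the turn about the tool's z in rad; "fingers": the opening, from -1 (shut) to 1 (fully open), so that 0 is half open. A call has 1 to 20 rows; each row is the pose to reach, as a shift and turn from the pose commanded when the call began, along the tool's axes at that moment; what a row does not reach only later rows make up. A row lasts 1/12 s, in which the tool goes at most 41.7 mm and 7.16 degrees, less where a joint would pass 70% of its speed; a pose out of reach is approached as far as the arm can. A call with a gripper value outside its range is refused whole. The fingers move at their own pace and stop on an object; FORCE is the grip in N (left out, the last holds). Time passes only in rows, so rows that repeat a pose let the fingers close. It gives the time, the measured TCP pose, the force and the opening at its end, in the units of the state.
- ctrl.state(): the state, without advancing time (a new reading comes with each control period).
- ctrl.grab_frame(name): name is "scene" or "side" or "wrist"; returns the picture (480x640x3 uint8, blue, green, red); there is no depth.
- ctrl.get_calibration(name): a dict with "vfov" (degrees; the focal length in pixels is half the picture's height over the tangent of half this angle, whatever the lens; pixels are square), "cx", "cy" (the principal point, pixels), "R" (3x3) and "t" (3): a world point X has camera coordinates R X + t. Camera axes: x right, y down, z forward; pixel columns grow to the right and rows downward; lengths in m; the calibration is good to about 2 mm. A picture is of the moment at which its call begins: read the wrist's pose just before it. get_calibration takes no time and is no camera call; for the wrist camera it gives the pose at the moment of the call.
- ctrl.finish_job(): hands the job in, once; it reports no verdict.
The state is a dict: "t": time; "joint_pos": joint angles; "dq": joint speeds; "joint_efforts": joint torques, N m; "tool_pos": TCP position; "tool_rot": TCP orientation; "ft_force": force on the tool from outside, world axes, zero at the start; "ft_torque": the same for the moment, N m; "width": finger opening in m.
Only numpy, scipy, OpenCV 4.12 (cv2) and the standard library are available. Lean on these libraries where they do the work, as an engineer would, in place of code of your own. Each camera call takes 0.05 s, during which the arm holds its last target.

## Working session

There is one attempt and no reset: what is moved stays moved. The work goes in short steps, Python scripts to look and compute and a shell command to move; the robot and the scene stay as the last step left them, time stands still between calls to the robot, and variables do not carry over. Pictures are saved under pics/ and viewed, and the job is handed in when it is done.

```bash
mkdir -p pics; ls
python3 - <<'E'
from bench import ctrl
import cv2
s=ctrl.state(); print(s['t'],s['tool_pos'],s['tool_rot'],s['width'])
for n in ['scene','side','wrist']:
    c=ctrl.get_calibration(n); print(n,c)
    cv2.imwrite(f'pics/{n}0.png',ctrl.grab_frame(n))
E
```

```text
pics
0.0 [ 0.20522505 -0.48279441  0.22606357] [-7.47325483e-04  9.79887472e-01  1.99549445e-01 -4.58102885e-05] 0.09182932505596392
scene {'vfov': 49.13470527782236, 'cx': 324.50581879368684, 'cy': 242.4072787139053, 'R': array([[ 0.17368306,  0.9845798 ,  0.02089987],
       [ 0.55274778, -0.07989833, -0.82950959],
       [-0.81504852,  0.15562412, -0.55810128]]), 't': array([-0.05066078, -0.19733137,  1.70190501])}
side {'vfov': 42.72591767440476, 'cx': 318.95980795545364, 'cy': 230.14441321399642, 'R': array([[ 0.77292372, -0.63419499, -0.01963756],
       [-0.48906763, -0.57576153, -0.65521867],
       [ 0.40422985,  0.51603815, -0.75518399]]), 't': array([-0.38732802,  0.2755962 ,  1.42144951])}
wrist {'vfov': 58.891534392062624, 'cx': 312.05965900422296, 'cy': 244.22348261808656, 'R': array([[ 0.39183735, -0.92003347, -0.00137882],
       [-0.887707  , -0.37846261,  0.26218759],
       [-0.24174319, -0.1015109 , -0.96501594]]), 't': array([-0.52395497, -0.03242243,  0.3907553 ])}
```

View pics/scene0.png

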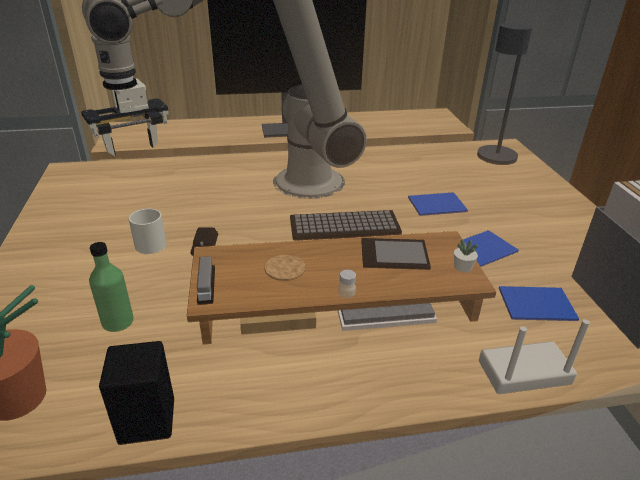

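View pics/side0.png

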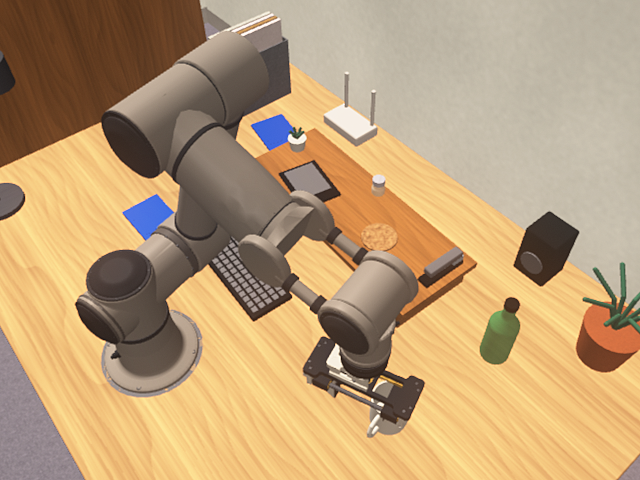

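View pics/wrist0.png

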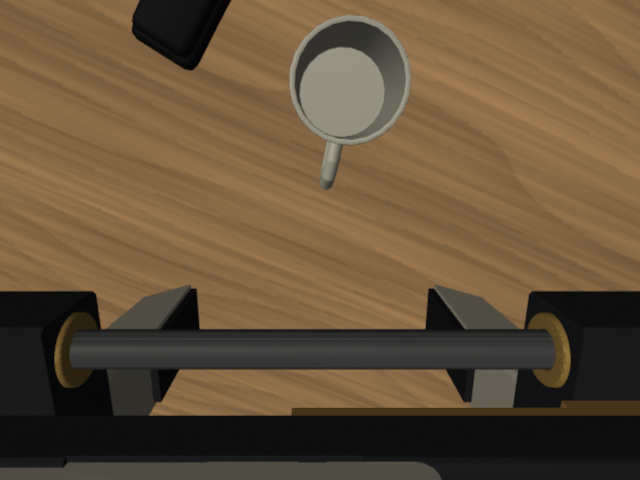

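Run:
```python
import cv2
a=cv2.imread('pics/scene0.png')[215:325,180:500]; cv2.imwrite('pics/sc.png',cv2.resize(a,None,fx=2.5,fy=2.5,interpolation=2))
a=cv2.imread('pics/side0.png')[115:335,240:490]; cv2.imwrite('pics/sd.png',cv2.resize(a,None,fx=2.7,fy=2.7,interpolation=2))
```

```text
(no output)
```

View pics/sc.png

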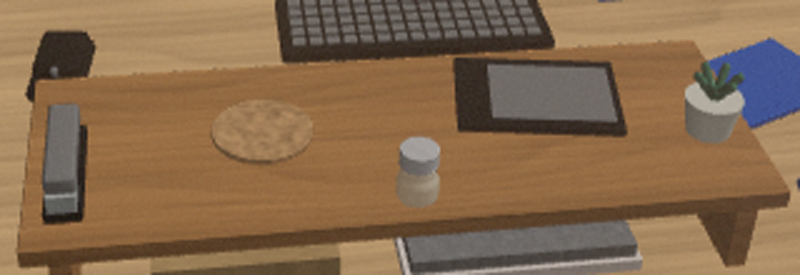

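View pics/sd.png

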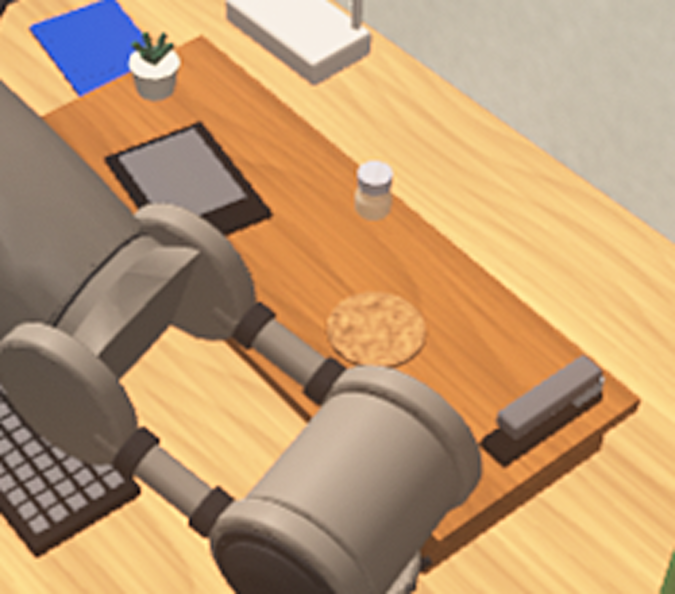

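```bash
cat > h.py <<'E'
import numpy as np
def fpx(c): return 240/np.tan(np.radians(c['vfov'])/2)
def ray(c,p):
    f=fpx(c); d=c['R'].T@np.array([(p[0]-c['cx'])/f,(p[1]-c['cy'])/f,1.]); return -c['R'].T@c['t'],d/np.linalg.norm(d)
def plane(c,p,z):
    o,d=ray(c,p); return (o+d*(z-o[2])/d[2])
def tri(c1,p1,c2,p2):
    o1,d1=ray(c1,p1);o2,d2=ray(c2,p2)
    s=np.linalg.lstsq(np.c_[d1,-d2],o2-o1,rcond=None)[0]
    a=o1+s[0]*d1;b=o2+s[1]*d2; return (a+b)/2,np.linalg.norm(a-b)
E
python3 - <<'E'
from bench import ctrl
from h import *
np.set_printoptions(precision=4,suppress=True)
cs,cd=ctrl.get_calibration('scene'),ctrl.get_calibration('side')
S=lambda x,y:(180+(x+.5)/2.5-.5,215+(y+.5)/2.5-.5); D=lambda x,y:(240+(x+.5)/2.7-.5,115+(y+.5)/2.7-.5)
for n,a,b in [('shelfRL',S(787,196),D(203,37)),('shelfRR',S(20,250),D(638,402)),('shelfFR',S(38,80),D(438,540)),('rdRL',S(626,127),D(201,124)),('rdRR',S(459,124),D(270,211)),('rdFL',S(612,63),D(106,158))]:
    print(n,*tri(cs,a,cd,b), plane(cs,a,.09 if n[0]=='s' else .098),plane(cd,b,.09 if n[0]=='s' else .098))
for n,a in [('FL',S(696,41)),('FR',S(38,80))]: print(n,plane(cs,a,.09))
for n,a in [('rdFR',S(455,58)),('plant',S(710,135)),('jar',S(418,200))]: print(n,plane(cs,a,.098))
E
```

```text
shelfRL [0.7222 0.2865 0.0858] 0.001969607549952561 [0.7261 0.2846 0.09  ] [0.7186 0.2811 0.09  ]
shelfRR [ 0.6969 -0.3486  0.0877] 0.005051510168312076 [ 0.6983 -0.3459  0.09  ] [ 0.6956 -0.3521  0.09  ]
shelfFR [ 0.4614 -0.34    0.0894] 0.0032343696491373875 [ 0.4612 -0.3385  0.09  ] [ 0.4613 -0.3419  0.09  ]
rdRL [0.6259 0.1737 0.0979] 0.007685634459041138 [0.6227 0.178  0.098 ] [0.6247 0.1685 0.098 ]
rdRR [0.5977 0.0304 0.0981] 0.0023446715939527754 [0.5966 0.0316 0.098 ] [0.5975 0.029  0.098 ]
rdFL [0.5228 0.1971 0.0964] 0.006080349077315755 [0.5221 0.1996 0.098 ] [0.521  0.1916 0.098 ]
FL [0.4848 0.3009 0.09  ]
FR [ 0.4612 -0.3385  0.09  ]
rdFR [0.4922 0.0528 0.098 ]
plant [0.645 0.248 0.098]
jar [ 0.6944 -0.0264  0.098 ]
```

```bash
python3 -m inch '[{"offset":[30.9,-17.6,-5],"twist":0.44,"fingers":1},{"offset":[30.9,-17.6,-5],"twist":0.44,"fingers":1},{"offset":[30.9,-17.6,-5],"twist":0.44,"fingers":1},{"offset":[30.9,-17.6,-5],"twist":0.44,"fingers":1},{"offset":[30.9,-17.6,-5],"twist":0.44,"fingers":1},{"offset":[30.9,-17.6,-5],"twist":0.44,"fingers":1},{"offset":[30.9,-17.6,-5],"twist":0.44,"fingers":1},{"offset":[30.9,-17.6,-5],"twist":0.44,"fingers":1},{"offset":[30.9,-17.6,-5],"twist":0.44,"fingers":1},{"offset":[45.3,-44.1,-6],"twist":0.44,"fingers":1},{"offset":[45.3,-44.1,-6],"twist":0.44,"fingers":1},{"offset":[45.3,-44.1,-6],"twist":0.44,"fingers":1},{"offset":[45.3,-44.1,-6],"twist":0.44,"fingers":1},{"offset":[45.3,-44.1,-6],"twist":0.44,"fingers":1},{"offset":[45.3,-44.1,-6],"twist":0.44,"fingers":1},{"offset":[45.3,-44.1,-6],"twist":0.44,"fingers":1},{"offset":[45.3,-44.1,-6],"twist":0.44,"fingers":1},{"offset":[45.3,-44.1,-6],"twist":0.44,"fingers":1},{"offset":[45.3,-44.1,-6],"twist":0.44,"fingers":1},{"offset":[45.3,-44.1,-6],"twist":0.44,"fingers":1}]'
python3 - <<'E'
from bench import ctrl
import cv2,pickle
s=ctrl.state(); print(s['t'],s['tool_pos'],s['tool_rot'],s['ft_force'],s['dq'])
c=ctrl.get_calibration('wrist'); pickle.dump(c,open('w1.pkl','wb'))
cv2.imwrite('pics/w1.png',ctrl.grab_frame('wrist'))
E
```

```text
t: 1.82
tool_pos: [0.4497, 0.0987, 0.2864]
tool_rot: [0.0, 1.0, -0.02, -0.0]
ft_force: [0.0, -0.4, -0.1]
width: 0.0917
1.8167 [0.44971483 0.09867137 0.28644226] [ 3.68398725e-04  9.99808810e-01 -1.95480074e-02 -2.87600035e-04] [ 0.02804064 -0.38526527 -0.09620594] [-0.01926099 -0.00362339  0.00011136  0.00121416  0.00079085  0.00572016]
```

View pics/w1.png

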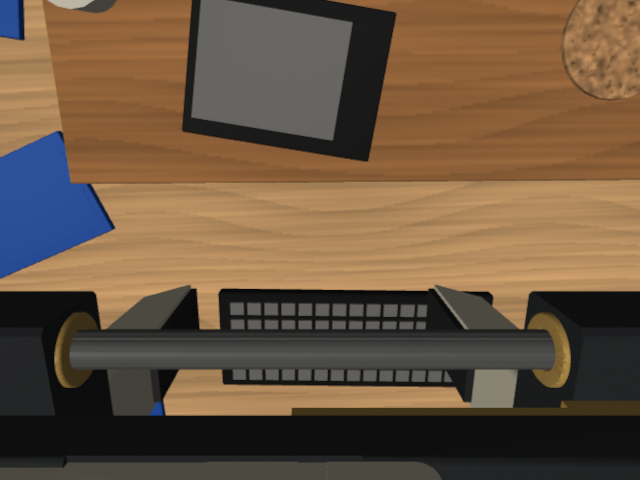

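The wrist view shows the shelf's front-left corner at (70,183), with its front edge running to (640,180). The reader's corners are at (183,131), (367,160) and (395,13).

Run:
```python
from bench import ctrl
from h import *
import cv2,pickle
np.set_printoptions(precision=4,suppress=True)
c=pickle.load(open('w1.pkl','rb')); im=cv2.imread('pics/w1.png').astype(int)
g=im.sum(2)
P=[]
for x in list(range(120,640,10)):
    r=np.diff(cv2.GaussianBlur(g.astype(np.float32),(5,5),1)[165:200,x]); P.append((x,165+np.argmax(r)+.5))
P=np.array(P); k=np.polyfit(P[:,0],P[:,1],1); res=P[:,1]-np.polyval(k,P[:,0]); k=np.polyfit(P[abs(res)<2,0],P[abs(res)<2,1],1)
print(k,np.abs(res).max())
a,b=[plane(c,(x,np.polyval(k,x)),.09) for x in (120,630)]
print('edge',a,b,'slope',(a-b)[0]/(a-b)[1])
print('FL shelf',plane(c,(70,183),.09))
R={n:plane(c,p,.098) for n,p in dict(FL=(183,131),FR=(367,160),RR=(395,13)).items()}
print(R)
print('len',np.linalg.norm(R['FL']-R['FR']),np.linalg.norm(R['RR']-R['FR']))
d=R['FL']-R['FR'];print('slope',d[0]/d[1]); print('centre',(R['FL']+R['RR'])/2)
```

```text
[ -0.0071 184.3272] 0.6191838128575284
edge [0.4829 0.2582 0.09  ] [ 0.4696 -0.1661  0.09  ] slope 0.03123836503302714
FL shelf [0.4849 0.2997 0.09  ]
{'FL': array([0.5229, 0.1984, 0.098 ]), 'FR': array([0.4948, 0.0535, 0.098 ]), 'RR': array([0.6007, 0.0324, 0.098 ])}
len 0.14765929894198734 0.10790663661244979
slope 0.19363305496802097
centre [0.5618 0.1154 0.098 ]
```

```bash
python3 -m inch '[{"offset":[21,-0.75,0],"twist":0,"fingers":1},{"offset":[21,-0.75,0],"twist":0,"fingers":1},{"offset":[21,-0.75,0],"twist":0,"fingers":1},{"offset":[21,-0.75,0],"twist":0,"fingers":1},{"offset":[21,-0.75,0],"twist":0,"fingers":1},{"offset":[21,-0.75,0],"twist":0,"fingers":1},{"offset":[21,-0.75,6],"twist":0,"fingers":1},{"offset":[21,-0.75,6],"twist":0,"fingers":1},{"offset":[21,-0.75,12],"twist":0,"fingers":1},{"offset":[21,-0.75,12],"twist":0,"fingers":1},{"offset":[21,-0.75,15],"twist":0,"fingers":1},{"offset":[21,-0.75,17],"twist":0,"fingers":1},{"offset":[21,-0.75,18],"twist":0,"fingers":1},{"offset":[21,-0.75,18.4],"twist":0,"fingers":1},{"offset":[21,-0.75,18.4],"twist":0,"fingers":1},{"offset":[21,-0.75,18.4],"twist":0,"fingers":1}]'
python3 - <<'E'
from bench import ctrl
import cv2,pickle
s=ctrl.state(); print(s['t'],s['tool_pos'],s['tool_rot'],s['ft_force'])
a=ctrl.grab_frame('scene')[170:330,180:500]; cv2.imwrite('pics/sc2.png',cv2.resize(a,None,fx=2.5,fy=2.5,interpolation=2))
a=ctrl.grab_frame('side')[115:335,200:490]; cv2.imwrite('pics/sd2.png',cv2.resize(a,None,fx=2.7,fy=2.7,interpolation=2))
E
```

```text
t: 3.2
tool_pos: [0.6607, 0.0987, 0.1042]
tool_rot: [0.0, 1.0, -0.019, 0.001]
ft_force: [-0.1, 0.7, 0.1]
width: 0.0918
3.2 [0.66073243 0.09867002 0.10419092] [ 3.44210045e-06  9.99809652e-01 -1.94772703e-02  1.13831771e-03] [-0.06663799  0.72984353  0.06878147]
```

View pics/sc2.png

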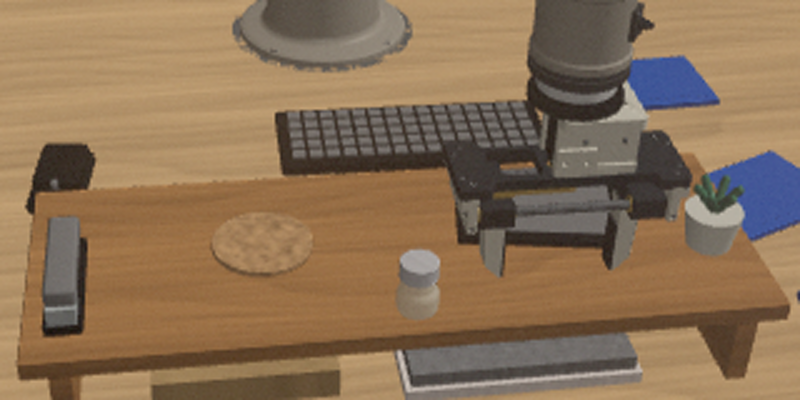

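View pics/sd2.png

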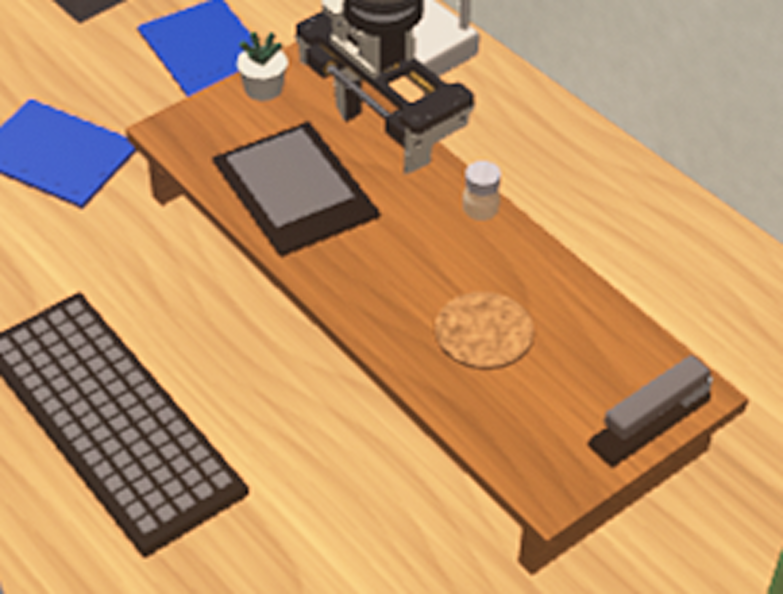

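Fingers are clear behind the reader (side view: reader's rear corners near crop (307,125) and (377,212), tips near (415,170)). Next I lower gently and watch the force.

```bash
python3 -m inch '[{"offset":[0,0,0.4],"twist":0,"fingers":1},{"offset":[0,0,0.7],"twist":0,"fingers":1},{"offset":[0,0,0.9],"twist":0,"fingers":1},{"offset":[0,0,0.9],"twist":0,"fingers":1},{"offset":[0,0,0.9],"twist":0,"fingers":1}]'; python3 -m inch '[{"offset":[0,0,0.1],"twist":0,"fingers":1},{"offset":[0,0,0.2],"twist":0,"fingers":1},{"offset":[0,0,0.2],"twist":0,"fingers":1}]'
```

```text
t: 3.72
tool_pos: [0.6598, 0.0994, 0.0935]
tool_rot: [0.0, 1.0, -0.019, -0.0]
ft_force: [0.6, 0.3, -0.8]
width: 0.092
t: 3.97
tool_pos: [0.6598, 0.0993, 0.0915]
tool_rot: [0.0, 1.0, -0.019, -0.0]
ft_force: [-0.5, 0.1, -0.4]
width: 0.0916
```

```bash
python3 -m inch '[{"offset":[-0.5,0,-0.1],"twist":0,"fingers":1},{"offset":[-1,0,-0.1],"twist":0,"fingers":1},{"offset":[-1.5,0,-0.1],"twist":0,"fingers":1},{"offset":[-2,0,-0.1],"twist":0,"fingers":1},{"offset":[-2.3,0,-0.1],"twist":0,"fingers":1},{"offset":[-2.6,0,-0.1],"twist":0,"fingers":1},{"offset":[-2.9,0,-0.1],"twist":0,"fingers":1},{"offset":[-3.2,0,-0.1],"twist":0,"fingers":1},{"offset":[-3.5,0,-0.1],"twist":0,"fingers":1},{"offset":[-3.8,0,-0.1],"twist":0,"fingers":1},{"offset":[-4.1,0,-0.1],"twist":0,"fingers":1},{"offset":[-4.4,0,-0.1],"twist":0,"fingers":1},{"offset":[-4.7,0,-0.1],"twist":0,"fingers":1},{"offset":[-5,0,-0.1],"twist":0,"fingers":1},{"offset":[-5,0,-0.1],"twist":0,"fingers":1}]'
python3 - <<'E'
from bench import ctrl
import cv2,pickle
s=ctrl.state(); print(s['t'],s['tool_pos'],s['tool_rot'],s['ft_force'])
a=ctrl.grab_frame('side')[115:335,200:490]; cv2.imwrite('pics/sd3.png',cv2.resize(a,None,fx=2.7,fy=2.7,interpolation=2))
E
```

```text
t: 5.22
tool_pos: [0.6093, 0.1012, 0.0927]
tool_rot: [0.0, 1.0, -0.019, -0.0]
ft_force: [0.1, 1.2, -0.2]
width: 0.0917
5.2167 [0.60925447 0.10123184 0.09266623] [ 9.87778331e-05  9.99819195e-01 -1.90110614e-02 -3.82312921e-04] [ 0.13343114  1.18139247 -0.17785459]
```

View pics/sd3.png

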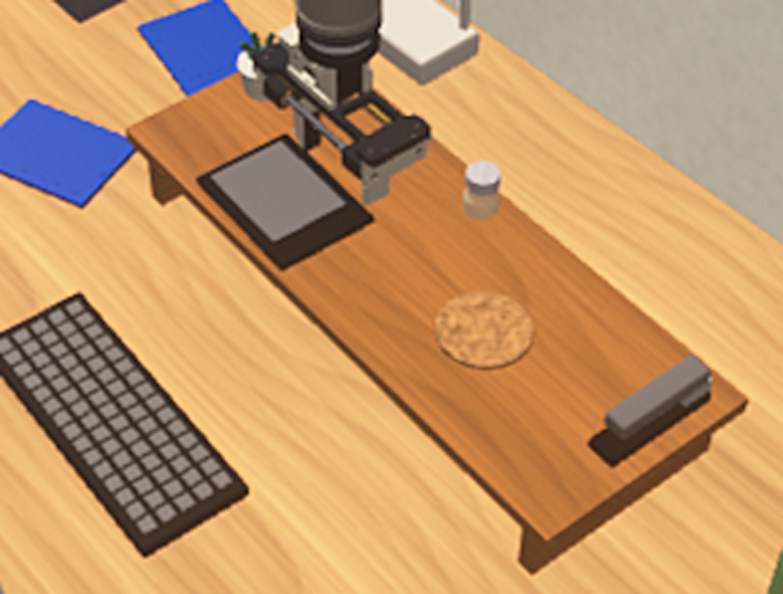

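The reader is squaring up against the two tips (rear edge now about (288,137) to (372,217) in the crop). I continue pushing, stopping short.

```bash
python3 -m inch '[{"offset":[-0.3,0,0],"twist":0,"fingers":1},{"offset":[-0.6,0,0],"twist":0,"fingers":1},{"offset":[-0.9,0,0],"twist":0,"fingers":1},{"offset":[-1.2,0,0],"twist":0,"fingers":1},{"offset":[-1.5,0,0],"twist":0,"fingers":1},{"offset":[-1.8,0,0],"twist":0,"fingers":1},{"offset":[-2.1,0,0],"twist":0,"fingers":1},{"offset":[-2.4,0,0],"twist":0,"fingers":1},{"offset":[-2.7,0,0],"twist":0,"fingers":1},{"offset":[-3,0,0],"twist":0,"fingers":1},{"offset":[-3.2,0,0],"twist":0,"fingers":1},{"offset":[-3.2,0,0],"twist":0,"fingers":1},{"offset":[-3.2,0,0],"twist":0,"fingers":1}]'
python3 - <<'E'
from bench import ctrl
import cv2,pickle
s=ctrl.state(); print(s['t'],s['tool_pos'],s['tool_rot'],s['ft_force'])
f=ctrl.grab_frame('side');cv2.imwrite('pics/side4.png',f);a=f[115:265,200:370]; cv2.imwrite('pics/sd4.png',cv2.resize(a,None,fx=4,fy=4,interpolation=2))
a=ctrl.grab_frame('scene')[170:330,180:500]; cv2.imwrite('pics/sc4.png',cv2.resize(a,None,fx=2.5,fy=2.5,interpolation=2))
E
```

```text
t: 6.35
tool_pos: [0.5778, 0.1025, 0.0928]
tool_rot: [0.0, 1.0, -0.019, -0.0]
ft_force: [-0.1, 0.8, -0.7]
width: 0.0921
6.35 [0.57782215 0.10245286 0.09275777] [ 3.84523398e-05  9.99817697e-01 -1.90934739e-02 -1.02463354e-04] [-0.0937678   0.83535225 -0.65517495]
```

View pics/sd4.png

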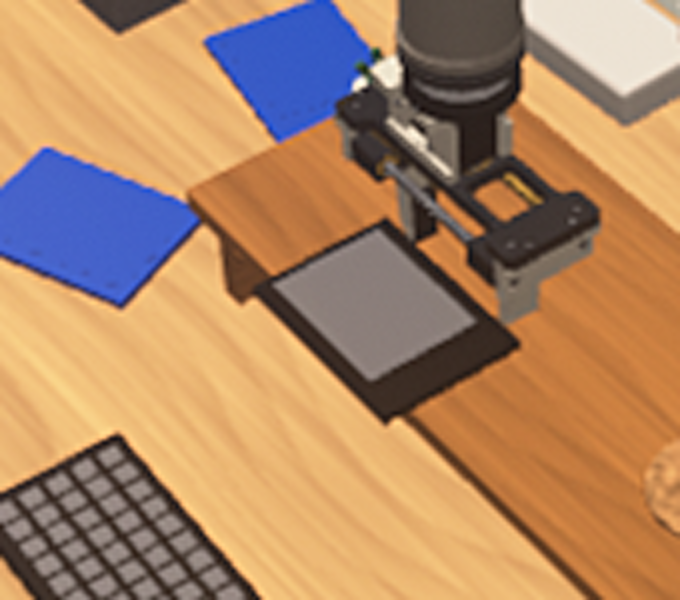

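View pics/sc4.png

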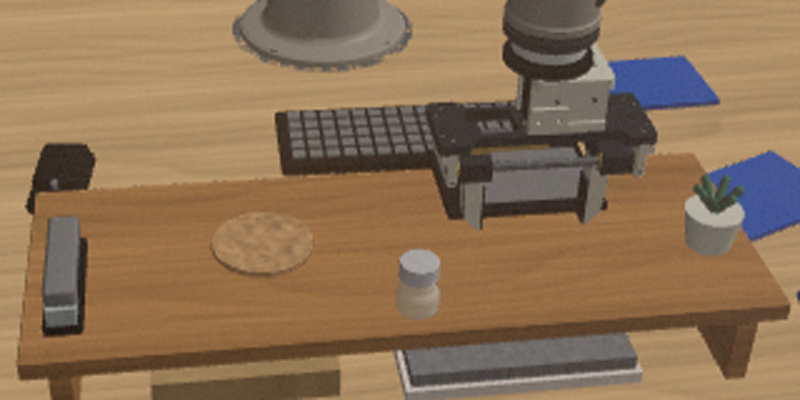

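Run:
```python
from bench import ctrl
from h import *
np.set_printoptions(precision=4,suppress=True)
cd=ctrl.get_calibration('side')
D=lambda x,y:(200+(x+.5)/4-.5,115+(y+.5)/4-.5)
D2=lambda x,y:(200+(x+.5)/2.7-.5,115+(y+.5)/2.7-.5)
e0=plane(cd,D(190,192),.09);e1=plane(cd,D2(540,543),.09)
print(e0,e1)
y=(e0-e1)[:2];y/=np.linalg.norm(y);n=np.array([-y[1],y[0]])
print('slope',y[0]/y[1])
R=[plane(cd,D(*p),.098) for p in [(260,289),(388,414),(518,343),(388,221)]]
for r in R: print(r,'out past edge mm',1000*(r[:2]-e1[:2])@n)
d=R[0]-R[1];print('angle rel',d[0]/d[1]-y[0]/y[1]); d=R[3]-R[2];print(d[0]/d[1]-y[0]/y[1])
```

```text
[0.4839 0.2898 0.09  ] [ 0.4555 -0.3408  0.09  ]
slope 0.045029219925059885
[0.4608 0.1746 0.098 ] out past edge mm 17.895730594485645
[0.4568 0.0318 0.098 ] out past edge mm 15.5039167371476
[0.559 0.026 0.098] out past edge mm -86.8523856785995
[0.5654 0.1708 0.098 ] out past edge mm -86.72436342991286
angle rel -0.01676927667679543
-0.0008852887965923525
```

Tool geometry and the side view agree that about 20 mm is out (19.7 and 19.9), so 10 mm is still needed.

```bash
python3 -m inch '[{"offset":[-0.3,0,0],"twist":0,"fingers":1},{"offset":[-0.6,0,0],"twist":0,"fingers":1},{"offset":[-0.8,0,0],"twist":0,"fingers":1},{"offset":[-0.95,0,0],"twist":0,"fingers":1},{"offset":[-1.0,0,0],"twist":0,"fingers":1},{"offset":[-1.0,0,0],"twist":0,"fingers":1},{"offset":[-1.0,0,0],"twist":0,"fingers":1}]'; python3 -m inch '[{"offset":[0.5,0,0],"twist":0,"fingers":1},{"offset":[1.5,0,0],"twist":0,"fingers":1},{"offset":[2.5,0,0],"twist":0,"fingers":1},{"offset":[2.5,0,-4],"twist":0,"fingers":1},{"offset":[2.5,0,-8],"twist":0,"fingers":1},{"offset":[2.5,0,-12],"twist":0,"fingers":1},{"offset":[2.5,0,-16],"twist":0,"fingers":1},{"offset":[2.5,0,-19.4],"twist":0,"fingers":1},{"offset":[-1.5,0,-19.4],"twist":0,"fingers":1},{"offset":[-5.5,0,-19.4],"twist":0,"fingers":1},{"offset":[-9.5,0,-19.4],"twist":0,"fingers":1},{"offset":[-12.5,0,-19.4],"twist":0,"fingers":1},{"offset":[-14.5,0,-19.4],"twist":0,"fingers":1},{"offset":[-14.5,0,-19.4],"twist":0,"fingers":1},{"offset":[-14.5,0,-19.4],"twist":0,"fingers":1},{"offset":[-14.5,0,-19.4],"twist":0,"fingers":1}]'
python3 - <<'E'
from bench import ctrl
import cv2,pickle
s=ctrl.state(); print(s['t'],s['tool_pos'])
c=ctrl.get_calibration('wrist'); pickle.dump(c,open('w5.pkl','wb'))
cv2.imwrite('pics/w5.png',ctrl.grab_frame('wrist'))
f=ctrl.grab_frame('side');cv2.imwrite('pics/side5.png',f);a=f[115:265,200:370]; cv2.imwrite('pics/sd5.png',cv2.resize(a,None,fx=4,fy=4,interpolation=2))
f=ctrl.grab_frame('scene');cv2.imwrite('pics/scene5.png',f);a=f[170:330,180:500]; cv2.imwrite('pics/sc5.png',cv2.resize(a,None,fx=2.5,fy=2.5,interpolation=2))
E
```

```text
t: 7.03
tool_pos: [0.5678, 0.1028, 0.0926]
tool_rot: [0.0, 1.0, -0.019, -0.0]
ft_force: [0.5, 0.4, 1.1]
width: 0.0917
t: 8.37
tool_pos: [0.4241, 0.1083, 0.287]
tool_rot: [0.0, 1.0, -0.019, 0.001]
ft_force: [-0.1, 0.7, 0.4]
width: 0.0919
8.3667 [0.42414159 0.1083158  0.28700898]
```

View pics/w5.png

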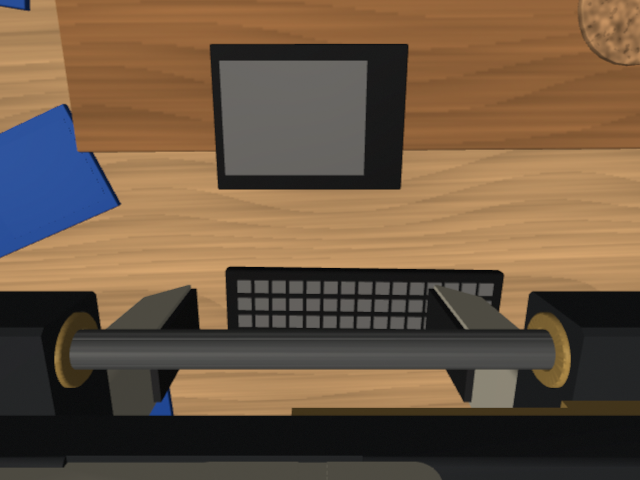

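View pics/sd5.png

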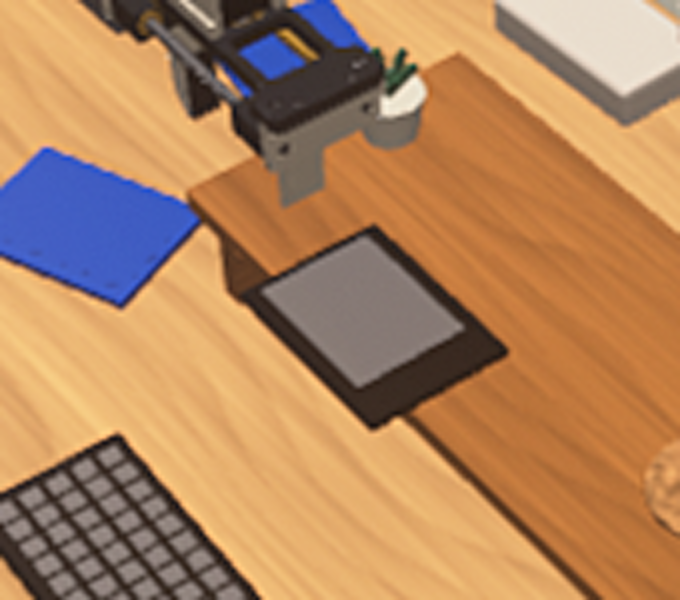

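View pics/sc5.png

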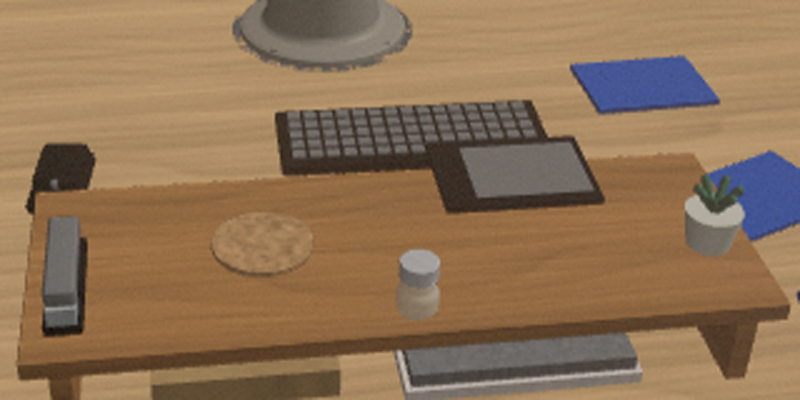

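Wrist view: reader at (211,44), (408,44), (401,189), (219,189), with the shelf edge at row 150. Nothing else appears to have moved. I measure the overhang and compare the frames.

Run:
```python
from bench import ctrl
from h import *
import cv2,pickle
np.set_printoptions(precision=4,suppress=True)
c=pickle.load(open('w5.pkl','rb')); im=cv2.imread('pics/w5.png')
g=cv2.GaussianBlur(im.astype(np.float32).sum(2),(5,5),1)
P=np.array([(x,138+np.argmax(np.diff(g[138:163,x]))+.5) for x in list(range(120,195,5))+list(range(430,630,5))])
k=np.polyfit(P[:,0],P[:,1],1); 
for _ in range(3):
    r=abs(P[:,1]-np.polyval(k,P[:,0])); k=np.polyfit(P[r<1.5,0],P[r<1.5,1],1)
a,b=[plane(c,(x,np.polyval(k,x)),.09)[:2] for x in (120,630)]
y=(a-b)/np.linalg.norm(a-b);n=np.array([-y[1],y[0]]); print('slope',y[0]/y[1],(r<1.5).sum(),len(r))
m=((im.max(2)<60)*255).astype(np.uint8); m[230:]=0
cs=[q for q in cv2.findContours(m,0,2)[0] if cv2.contourArea(q)>8000]
rc=cv2.approxPolyDP(cv2.convexHull(cs[0]),6,True)[:,0]; print(rc)
W=[plane(c,p,.098)[:2] for p in rc]
for w in W: print(w,1000*(w-b)@n)
ctr=np.mean(W,0); o=(ctr-b)@n*1000; print('shelf x centre mm',-120-o,'overhang',o+55)
rr=cv2.minAreaRect((np.array(W)*1000).astype(np.float32)); print(rr, 'edge ang',np.degrees(np.arctan(y[0]/y[1])))
cd=ctrl.get_calibration('side')
D=lambda x,y:(200+(x+.5)/4-.5,115+(y+.5)/4-.5);D2=lambda x,y:(200+(x+.5)/2.7-.5,115+(y+.5)/2.7-.5)
e0=plane(cd,D(190,192),.09);e1=plane(cd,D2(540,543),.09);y=(e0-e1)[:2];y/=np.linalg.norm(y);n=np.array([-y[1],y[0]])
o=[1000*(plane(cd,D(*p),.098)[:2]-e1[:2])@n for p in [(245,296),(374,423),(507,352),(374,227)]];print('side',o,np.mean(o)+55)
d=cv2.absdiff(cv2.imread('pics/scene0.png'),cv2.imread('pics/scene5.png')).max(2)
m=cv2.morphologyEx((d>45).astype(np.uint8),cv2.MORPH_OPEN,np.ones((3,3)))
_,_,st,_=cv2.connectedComponentsWithStats(m); print(st[1:])
```

```text
slope 0.03244043134617532 55 55
[[407  45]
 [399 188]
 [219 188]
 [210  45]]
[0.5536 0.0328] -77.67582745478101
[0.4461 0.0371] 29.902532244528107
[0.4516 0.1843] 29.16290724134919
[0.5592 0.1809] -78.42806380874856
shelf x centre mm -95.7403870555869 overhang 30.740387055586897
((502.6319580078125, 108.88404083251953), (148.18655395507812, 107.58922576904297), 87.85108947753906) edge ang 1.8580481926334314
side [np.float64(29.330851406621417), np.float64(26.892745666931685), np.float64(-76.38621393351849), np.float64(-75.83927351922316)] 30.999527405202862
[[ 150    1    7    9   46]
 [ 278    0   61   91 2727]
 [ 366    0    9   25  186]
 [  82    3    6   17   82]
 [  87    2   42   39 1204]
 [ 124    2    3    3    9]
 [ 130   10    6    8   38]
 [ 372   25    3    3    9]
 [ 409   42    7   10   49]
 [  97   51   13   12  117]
 [ 372   62   38   11  264]
 [  82   70   86   55 1986]
 [ 372   73   44   12  301]
 [ 363   92   15    6   58]
 [ 380   95    3    4   12]
 [ 349   97    3    3    9]
 [ 276  101    6   22  116]
 [ 342  100   91   52 1904]
 [ 291  105    3    4   12]
 [  98  121   45   14  252]
 [ 319  124    3    3    9]
 [ 147  128    6   18   64]
 [ 326  130   38   38 1035]
 [ 365  224   48   13  330]
 [ 358  227    5    3   15]
 [ 353  237    9   18  111]
 [ 368  238    7   11   64]
 [ 378  238    5    3   15]
 [ 384  238    4    3   12]
 [ 410  239    4    3   12]
 [ 362  241   69   29  852]]
```

```bash
python3 -c "
from bench import ctrl
print(ctrl.finish_job())"
```

```text
the job is handed in; nothing more can be done
None
```

The e-reader now sticks out about 31 mm past the shelf's front edge, lying on the shelf with its long side parallel to the edge. I pushed it from behind with both tips of the open gripper, about 2.5 mm above the board, which also squared it up. I then backed off, raised the arm well clear, and handed the job in after about 8.5 s.

- **Overhang:** the wrist view gives 30.7 mm and the side view 31.0 mm, against a target of 30 ± 8 mm.
- **Angle:** the e-reader is within about 0.3° of parallel to the edge in the wrist view.
- **Other things:** comparing scene pictures from before and after, only the robot and the e-reader changed. The tool read no more than about 1.2 N each time I checked it.
- **Disagreements:** the pictures measured the e-reader 2–7 mm smaller than stated. The side and scene cameras also differed by several mm along the shelf's length. Neither is enough to take the overhang out of tolerance.
- **Not measured:** I did not measure the e-reader's final height or tilt; I judged it flat from the pictures.

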